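# Slide the well plate under the light bar to its end stop

### The arm

A 6-joint arm with a two-finger parallel gripper is mounted at the origin on the work surface. World frame = base frame: x ahead of the robot, y to its left, z up, the work surface at z = 0. Lengths are in m, angles in rad, forces in N, time in s.
With the tool pointing down it reaches from about 0.425 to 0.95 m from the base axis. Payload 3.5 kg.
Tool frame: the origin (TCP) lies between the finger pads; the fingertips stand 14 mm ahead of it and the grasp point (between the pads) lies 5 mm behind it (ctrl.tip_extent is the distance from the TCP to the fingertips, in m); x points along the fingers, z is the direction in which the jaws open and shut, and the axes are right-handed (so a half turn about x gives the same grasp; the last joint's range is limited). The gripper opens to 85 mm and grips with 20 to 120 N. Pads are 22 mm wide; open, the fingers measure 114 mm over their backs; the gripper's body (76 mm by 85 mm) begins 54 mm behind the grasp point. The pads swing forward as they close: fully open they stand 13 mm farther back than shut.
Start: joints at [-1.456, 0.286, 1.577, -0, 1.279, -0.15], TCP at [0.177, -0.651, 0.245] pointing down, gripper open.
Joint ranges: [-2.77, 2.77], [-0.9, 2.22], [0.21, 2.48], [-1.53, 4.67], [0.24, 2.81], [-2.84, 2.84]. Speed limits (rad/s): [2.79, 2.79, 3.14, 3.14, 3.14, 3.14].

### API

Orientations are given as a unit quaternion [x, y, z, w].
In Python, from plant import ctrl gives the robot as it stands.
- The arm moves only by the tool move_arm, never from a script. Its argument "commands" is one flat list of numbers, 4 for each row, row after row: the shift along the tool's x, y, z in units of 25 mm (1.0 is 25 mm), then the turn about the tool's x in units of 5 degrees (1.0 is 5 degrees). A call has 1 to 20 rows; each row shifts and turns the commanded pose from where the row before left it, along the tool's axes as they then stand; what a row does not reach is not made up. A row lasts 1/8 s, in which the tool goes at most 62.5 mm and 10.7 degrees, less where a joint would pass 70% of its speed; a pose out of reach is approached as far as the arm can. A call is refused whole if a number of a shift passes 1 or a number of a turn 1, either way. A call with a gripper value outside its range is refused whole. "jaw" is the finger opening in mm, from 0 to 85.4, set as the call begins (left out, the last holds). The fingers move at their own pace and stop on an object; "force" is the grip in N (left out, the last holds). Time passes only in rows, so rows that do not move let the fingers close. It gives the time, the measured TCP pose, the force and the opening at its end, in the units of the state.
- ctrl.get_state(): the state, without advancing time (a new reading comes with each control period).
- ctrl.read_camera(name): name is "scene" or "top" or "wrist"; returns the picture (480x640x3 uint8, red, green, blue); there is no depth.
- ctrl.get_calibration(name): a dict with "camera_matrix" (3x3 intrinsics, pixels), "camera_from_world" (4x4, takes a point from world to camera coordinates); the wrist camera has in their place "mount" (4x4, takes a point from camera to tool coordinates, whose origin is the TCP and whose axes are the tool frame's). Camera axes: x right, y down, z forward; pixel columns grow to the right and rows downward; lengths in m; the calibration is good to about 2 mm. A picture is of the moment at which its call begins: read the wrist's pose just before it. get_calibration takes no time and is no camera call.
- ctrl.sign_off(): hands the job in, once; it reports no verdict.
The state is a dict: "time": time; "qpos": joint angles; "dq": joint speeds; "joint_efforts": joint torques, N m; "eef_pos": TCP position; "tcp_rot": TCP orientation; "contact_force": force on the tool from outside, world axes, zero at the start; "wrist_torque": the same for the moment, N m; "opening": opening from 0.0 (shut) to 1.0 (fully open).
Only numpy, scipy, OpenCV 4.12 (cv2) and the standard library are available. Lean on these libraries where they do the work, as an engineer would, in place of code of your own. Each camera call takes 0.05 s, during which the arm holds its last target.

### The job

Load the imaging rig: with the fingertips, push the white 24-well plate along the bed, in between the two guide strips and under the low light bar, until its leading short edge rests squarely against the end stop, then leave it there. Keep the plate flat on the bed all the way: do not pick it up or tip it, keep robot and plate from bumping the light bar, and leave the vials, the dish and the hex driver alone.

Things in the scene. Friction and masses are not known exactly. Their poses are not given: they have to be found in the camera images.
- rig: The imaging rig, fixed: a black breadboard 600 x 300 x 12 mm. Origin: centre of its underside, on the bench. Its x is the way the plate is pushed (world +y, the robot's left, within 13 degrees), z up. On it lies a dark flat bed, 210 mm wide, from rig x = -290 to 155 mm, top at z = 16 mm, open on all sides where x is below 0.
- bed_mouth (a point): Point on the bed in the mouth of the guides, rig x = 5, y = 0, z = 16 mm, axes as the rig's. Two aluminium guide strips, 8 mm high above the bed, run straight from rig x = 45 to 150 mm, inner faces at y = +45 and -45 mm (about 2 mm clear of the plate a side); from x = 45 back to about x = 5 mm they flare out to about y = +61 and -61 mm.
- camera_post: Fixed camera on a black post, up to 160 mm above the bench, at rig x = 190 to 285, y = -125 to 0 mm, clear of the work. Same origin and axes as the rig. Also on the rig: two T-slot rails along x, from x = -20 to 290 mm, at y = 115 to 135 mm on either side, top at z = 32 mm.
- well_plate: Loose white 24-well culture plate, 127.8 (its x) x 85.5 (its y) x 14.5 mm high, a plain block outside, about 0.11 kg, ordinary dry friction. Origin: centre of its underside. It starts flat on the open bed, its x within 20 degrees of the rig's x, its centre at rig x = -150 to -90 mm and up to 25 mm off the rig's centre line (y = 0).
- plate_nose (a point): Centre of the lower edge of the plate's leading short end (+64 mm along the plate's x).
- plate_tail (a point): Centre of the lower edge of the plate's trailing short end (-64 mm along the plate's x), the end to push on. When the plate is home this end still stands about 38 mm in front of the light bar.
- stop_face (a point): Point on the bed at the middle of the end stop's face that the plate's nose comes to rest on; rig frame x = 150, y = 0, z = 16 mm; axes as the rig's. The stop is an aluminium bar 90 mm wide, 9 mm high, across the end of the guide strips.
- light_bar: The black light bar, a fixed low bridge across the rails: 34 mm (rig x = 60 to 94 mm) x 276 mm across, 20 mm thick. Its underside is 18 mm above the bed, so the plate passes with 3.5 mm headroom; its top is 54 mm above the bench (screw heads 4 mm more). Same origin and axes as the rig.
- bar_underside (a point): Middle of the light bar's underside; rig frame x = 77, y = 0, z = 34 mm.
- vial_rack: Bystander: clear rack with five plugged vials, 50 x 190 x 101 mm, standing on the bench beyond the breadboard's tail end (the robot's right). Origin: centre of its underside.
- spare_vial: Bystander: plugged clear vial, 27 mm across, 95 mm tall, standing on the bench beyond the breadboard's far long side. Origin: centre of its underside.
- petri_dish: Bystander: closed petri dish, 90 mm across, 16 mm high, lying on the breadboard behind the end stop, beside the camera. Origin: centre of its underside.
- hex_driver: Bystander: hex driver lying on the bench beyond the breadboard's tail end, beside the vial rack: black handle 110 x 22 x 20 mm with a thin steel blade 100 mm long to its +x. Origin: under the front part of the handle.

How it is judged:
On the way:
1. the plate's leading end is in under the light bar, flat and roughly in line (x of plate_nose in the frame of rig between 0.07 and 0.13 m and angle between the x axis of well_plate and the x axis of rig, either way round below 0.12 rad and angle between well_plate's own z axis and vertical below 0.06 rad).
At the end, for the whole second after the job is handed in: The plate lies flat and still on the bed under the light bar, between the guide strips, its leading edge within 3 mm of the end stop and square to it within about 3 degrees (x of plate_nose in the frame of stop_face between -0.003 and 0.003 m and y of plate_nose in the frame of stop_face between -0.006 and 0.006 m and z of plate_nose in the frame of stop_face between -0.002 and 0.002 m and angle between the x axis of well_plate and the x axis of rig, either way round below 0.05 rad and angle between well_plate's own z axis and vertical below 0.03 rad and linear speed of well_plate below 0.01 m/s); the robot touches nothing.
It fails at once if the plate is lifted off the bed (more than 5 mm) (z of well_plate in the frame of rig above 0.021 m).
It fails at once if the plate is tipped (more than 4.6 degrees) (angle between well_plate's own z axis and vertical above 0.08 rad).
It fails at once if the robot bumps the light bar (over 2 N) (contact force between any of the fingers, the arm and light_bar above 2 N).
It fails at once if the plate is jammed against the light bar (over 2 N) (contact force between well_plate and light_bar above 2 N).
It fails at once if the vial rack, spare vial, petri dish or hex driver is moved more than 15 mm (distance of any of vial_rack, spare_vial, petri_dish, hex_driver from where it was at the start of the episode above 0.015 m).
It also fails if it takes over 64 s, if anything falls off the work surface, if the arm or the gripper's body presses on something with over 40 N, if the wrist force passes 120 N, or if a joint passes its speed limit or range.

## Working session

There is one attempt and no reset: what is moved stays moved. The work goes in short steps, Python scripts to look and compute and a tool call to move; the robot and the scene stay as the last step left them, time stands still between calls to the robot, and variables do not carry over. Pictures are saved under pics/ and viewed, and the job is handed in when it is done.

Besides the shell and the picture viewer there is one more tool, called after "Call:" by a JSON object that holds its "op" and its "data", one argument or row to a line. move_arm: Moves the arm, as the interface text tells. Its arguments: {"type":"object","properties":{"commands":{"type":"array"},"jaw":{"type":"number"},"force":{"type":"number"}},"required":["commands"]}

```bash
ls; mkdir -p pics
python3 - <<'E'
from plant import ctrl
import cv2
s=ctrl.get_state();print(s)
for n in ["top","scene"]:
    im=ctrl.read_camera(n);cv2.imwrite(f"pics/{n}0.png",im[:,:,::-1])
    c=ctrl.get_calibration(n);print(n,c)
print(ctrl.get_calibration("wrist"),ctrl.tip_extent)
E
```

```text
pics
{'time': 0.0, 'qpos': array([-1.45596067e+00,  2.87245013e-01,  1.57815194e+00, -1.22382182e-05,
        1.27860185e+00, -1.50010304e-01]), 'dq': array([ 7.87961281e-04, -4.21882599e-04, -5.06764881e-04, -1.27478993e-03,
        8.78554256e-05,  2.00066485e-04]), 'joint_efforts': array([-7.28847244e-04, -4.05982804e+01, -2.92629004e+01, -2.55327095e-04,
        5.81404209e-03,  1.26136106e-05]), 'eef_pos': array([ 0.17663635, -0.65084207,  0.2439078 ]), 'tcp_rot': array([ 0.43021214,  0.56223479, -0.42899384,  0.5610471 ]), 'contact_force': array([0.38993941, 0.02274381, 0.51677346]), 'wrist_torque': array([0.01486517, 0.03548307, 0.02181946]), 'opening': 1.0026635256530292}
top {'camera_matrix': array([[557.03158547,   0.        , 308.69826894],
       [  0.        , 557.03158547, 236.17107771],
       [  0.        ,   0.        ,   1.        ]]), 'camera_from_world': array([[ 0.0046958 , -0.9999735 ,  0.00556328, -0.04780332],
       [-0.99119274, -0.0053907 , -0.13231742,  0.57703675],
       [ 0.13234391, -0.00489295, -0.99119178,  1.3044879 ],
       [ 0.        ,  0.      
[... 308 characters left out ...]
20837,  0.36532557, -0.82340775, -0.18092579],
       [-0.61419197, -0.54859794, -0.5672817 ,  1.43490982],
       [ 0.        ,  0.        ,  0.        ,  1.        ]])}
{'camera_matrix': array([[396.8292816 ,   0.        , 322.32395513],
       [  0.        , 396.8292816 , 238.73543946],
       [  0.        ,   0.        ,   1.        ]]), 'mount': array([[ 7.62209471e-04, -3.08148360e-01,  9.51338009e-01,
        -1.30197740e-01],
       [ 4.97138736e-04, -9.51338051e-01, -3.08148772e-01,
         7.91961516e-02],
       [ 9.99999586e-01,  7.07820887e-04, -5.71926386e-04,
        -1.41578256e-04],
       [ 0.00000000e+00,  0.00000000e+00,  0.00000000e+00,
         1.00000000e+00]])} 0.014
```

View pics/top0.png

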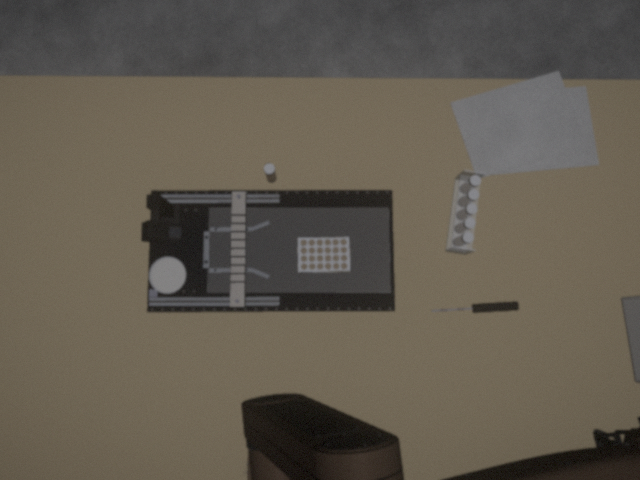

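View pics/scene0.png

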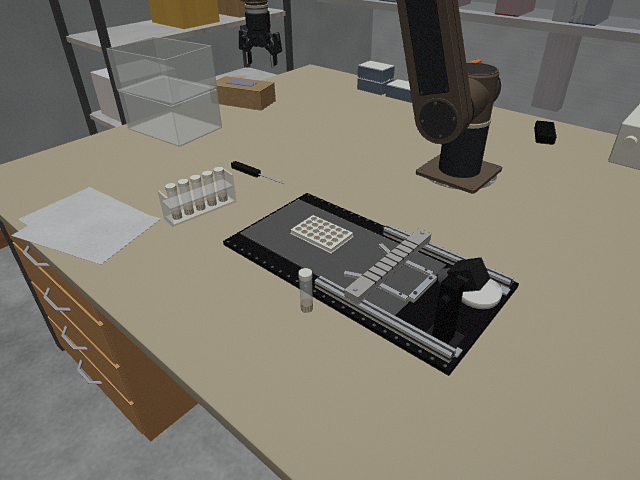

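The top view shows the breadboard at columns 148–394, rows 191–311. The plate is at columns 297–351, rows 236–272, and the bar is near column 238. Next I'll measure corners on zoomed views.

Run:
```python
import cv2
im=cv2.imread("pics/top0.png")
a=im[180:320,140:400]
cv2.imwrite("pics/z1.png",cv2.convertScaleAbs(cv2.resize(a,(780,420),interpolation=cv2.INTER_CUBIC),alpha=1.8))
a=im[215:295,280:400]
cv2.imwrite("pics/z2.png",cv2.convertScaleAbs(cv2.resize(a,(780,520),interpolation=cv2.INTER_CUBIC),alpha=1.5))
```

```text
(no output)
```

View pics/z1.png

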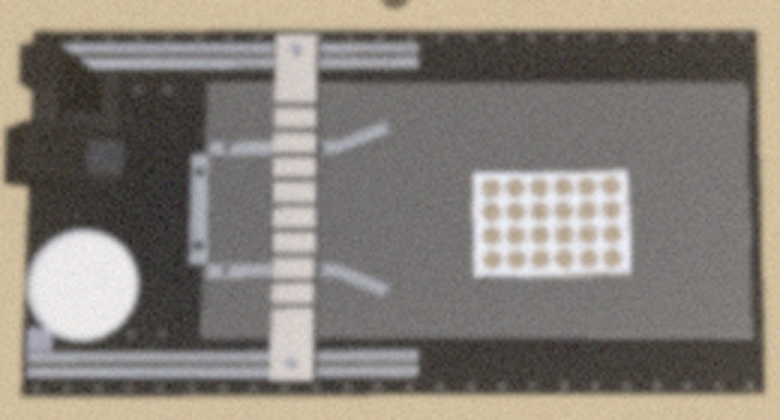

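View pics/z2.png

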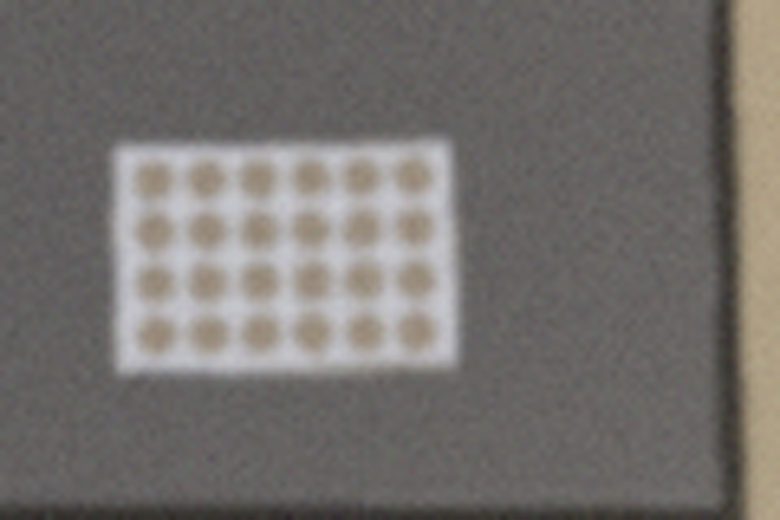

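```bash
cat > h.py <<'E'
import numpy as np, cv2, math
from scipy.optimize import least_squares
from plant import ctrl
C=ctrl.get_calibration("top");K=C["camera_matrix"];T=C["camera_from_world"]
def proj(P):
    P=np.asarray(P,float);c=P@T[:3,:3].T+T[:3,3];p=c@K.T;return p[:,:2]/p[:,2:]
def rigpts(p,q):
    a=p[2];q=np.asarray(q,float);R=np.array([[np.cos(a),-np.sin(a)],[np.sin(a),np.cos(a)]])
    return np.c_[q[:,:2]@R.T+p[:2],q[:,2]]
def fit(q,uv,x0):
    r=least_squares(lambda p:(proj(rigpts(p,q))-uv).ravel(),x0,loss='soft_l1',f_scale=.5,x_scale=[.01,.01,.01])
    return r.x,(proj(rigpts(r.x,q))-uv)
def toRig(rig,P):
    a=rig[2];R=np.array([[np.cos(a),-np.sin(a)],[np.sin(a),np.cos(a)]]);return (np.asarray(P)-rig[:2])@R
E
python3 - <<'E'
from h import *
np.set_printoptions(precision=4,suppress=True)
z=np.array([(750,84),(754,338),(207,82),(201,338),(757,31),(762,391),(23,393),(208,154),(207,265),(275,34),(270,380),(318,34),(313,380)],float)
uv=(z+.5)/3-.5+[140,180]
q=np.array([(-290,-105,16),(-290,105,16),(155,-105,16),(155,105,16),(-300,-150,12),(-300,150,12),(300,150,12),(150,-45,25),(150,45,25),(94,-138,54),(94,138,54),(60,-138,54),(60,138,54)])/1e3
rig,res=fit(q,uv,[.6,0,1.57]);print("rig",rig,math.degrees(rig[2]));print(res)
z=np.array([(113,146),(452,140),(459,370),(118,375)],float)
uvp=(z+.5)/6.5-.5+[280,215]
q=np.array([(64,-42.75,30.5),(-64,-42.75,30.5),(-64,42.75,30.5),(64,42.75,30.5)])/1e3
pl,res=fit(q,uvp,[.6,-.1,1.57]);print("plate",pl,math.degrees(pl[2]-rig[2]),toRig(rig,pl[:2]));print(res)
E
```

```text
rig [0.547  0.0466 1.5766] 90.33271223433971
[[-0.7698 -0.5096]
 [-0.3544  0.2063]
 [-0.052   0.1697]
 [-0.0215  0.3791]
 [ 0.3088 -0.3455]
 [ 1.2446  1.2888]
 [-1.0209  0.903 ]
 [ 0.4736 -0.2664]
 [-0.0301 -0.3707]
 [ 0.235  -0.2297]
 [-0.1268 -0.0016]
 [ 0.0352 -0.2284]
 [ 0.0693 -0.0172]]
plate [ 0.5347 -0.0809  1.5935] 0.9680266999468411 [-0.1274  0.013 ]
[[-0.2256  0.0247]
 [ 0.3735  0.0445]
 [ 0.2804 -0.1232]
 [-0.4555  0.0451]]
```

Run:
```python
from h import *
from scipy.spatial.transform import Rotation as R
np.set_printoptions(precision=4,suppress=True)
s=ctrl.get_state();print(s["eef_pos"]);print(R.from_quat(s["tcp_rot"]).as_matrix())
```

```text
[ 0.1766 -0.6509  0.244 ]
[[-0.0003  0.9651  0.2617]
 [ 0.0022  0.2617 -0.9651]
 [-1.      0.0003 -0.0022]]
```

Call:
{"op": "move_arm", "data": {
  "commands": [0,0,0,1,0,0,0,1,0,0,0,0.97,0,0.5,-1,0,0,0.5,-1,0,0,0.5,-1,0,0,0.5,-1,0,0,0.5,-1,0,0,0.5,-1,0,0,0.5,-1,0,0,0.5,-1,0,0,0.5,-1,0,0,0.5,-1,0,0,0.5,-1,0,0,0.5,-1,0,0,0.5,-1,0,0,0.5,-1,0,0,0.5,-1,0,0,0.5,-1,0],
  "jaw": 60
}}

```text
time: 2.48
eef_pos: [0.3745, -0.2493, 0.2448]
tcp_rot: [0.499, 0.502, -0.499, 0.501]
contact_force: [0.2, -0.7, 0.6]
opening: 0.704
```

Call:
{"op": "move_arm", "data": {
  "commands": [0,0.4,-1,0,0,0.4,-1,0,0,0.4,-1,0,0,0.4,-1,0,0,0.4,-1,0,0,0.4,-0.9,0,0,0.2,-0.4,0,1,0,0,0,1,0,0,0,1,0,0,0,1,0,0,0,1,0,0,0,1,0,0,0,0,0,0,0,0,0,0,0]
}}

```text
time: 4.35
eef_pos: [0.439, -0.0929, 0.0961]
tcp_rot: [0.499, 0.501, -0.499, 0.502]
contact_force: [0.8, -0.9, 0.3]
opening: 0.703
```

Run:
```python
from h import *
from scipy.spatial.transform import Rotation as R
np.set_printoptions(precision=4,suppress=True)
s=ctrl.get_state();print(s["eef_pos"],s["qpos"]);print(R.from_quat(s["tcp_rot"]).as_matrix(),ctrl.tip_extent)
for n in ["top","wrist","scene"]:
    cv2.imwrite(f"pics/{n}1.png",ctrl.read_camera(n)[:,:,::-1])
a=cv2.imread("pics/top1.png")[180:320,140:400]
cv2.imwrite("pics/z3.png",cv2.convertScaleAbs(cv2.resize(a,(780,420),interpolation=cv2.INTER_CUBIC),alpha=1.8))
```

```text
[ 0.439  -0.0929  0.0961] [-0.4353 -0.0344  2.2301 -0.0001  0.9448  1.1302]
[[ 0.0009  1.      0.0054]
 [-0.0005  0.0054 -1.    ]
 [-1.      0.0009  0.0006]] 0.014
```

View pics/z3.png

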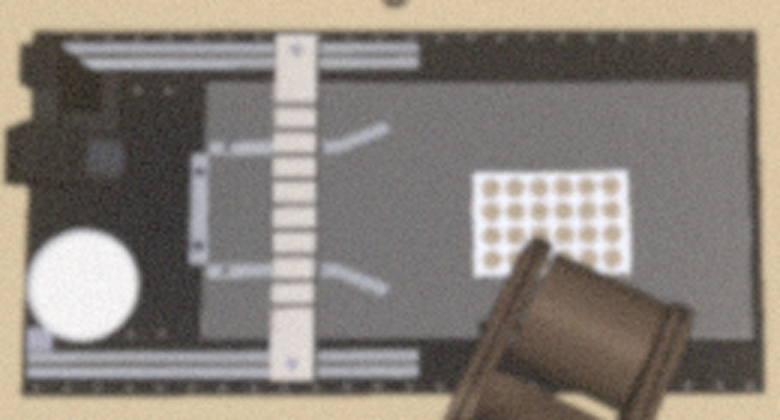

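View pics/wrist1.png

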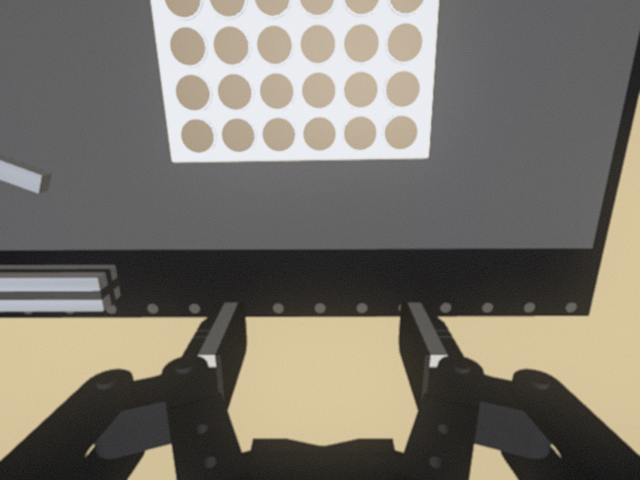

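The zoomed top view shows the plate unmoved. The wrist view shows the plate's near long edge at row 160, columns 172–430, with the fingers clear of it. I'll go down beside it.

Call:
{"op": "move_arm", "data": {
  "commands": [0,0.7,-0.4,0,1,0,0,0,1,0,0,0,0.4,0,0,0,0,0,0,0,0,0,0,0]
}}

```text
time: 5.25
eef_pos: [0.457, -0.0826, 0.0363]
tcp_rot: [0.499, 0.501, -0.498, 0.502]
contact_force: [1.2, 0.2, 0.5]
opening: 0.704
```

```bash
cat >> h.py <<'E'
from scipy.spatial.transform import Rotation as R
RIG=np.array([0.547,0.0466,1.5766])
def wr(P,s):
    c=ctrl.get_calibration("wrist");M=np.eye(4);M[:3,:3]=R.from_quat(s["tcp_rot"]).as_matrix();M[:3,3]=s["eef_pos"]
    W=np.linalg.inv(M@c["mount"]);P=np.asarray(P,float);q=(P@W[:3,:3].T+W[:3,3])@c["camera_matrix"].T;return q[:,:2]/q[:,2:]
E
python3 - <<'E'
from h import *
np.set_printoptions(precision=4,suppress=True)
s=ctrl.get_state();print(s["eef_pos"],s["qpos"])
for n in ["wrist","scene"]:
    cv2.imwrite(f"pics/{n}2.png",ctrl.read_camera(n)[:,:,::-1])
E
```

```text
[ 0.457  -0.0826  0.0363] [-0.3979  0.1163  2.2129  0.0001  0.8104  1.1672]
```

View pics/wrist2.png

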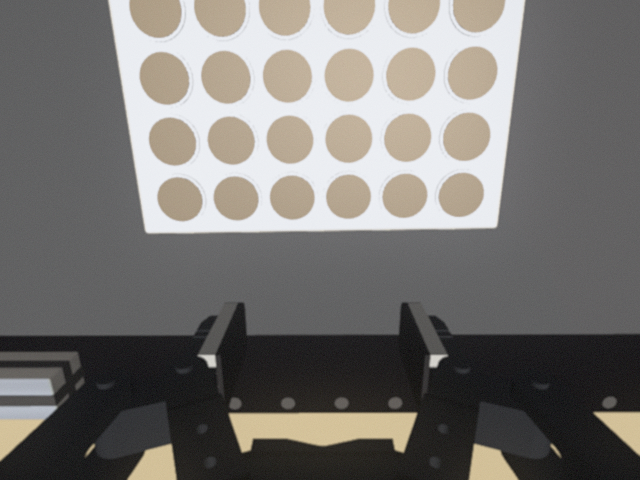

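View pics/scene2.png

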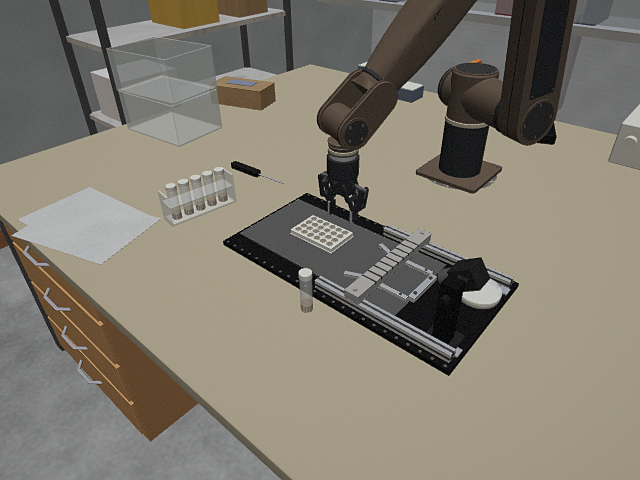

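```bash
cat >> h.py <<'E'
def wback(uv,z,s):
    c=ctrl.get_calibration("wrist");M=np.eye(4);M[:3,:3]=R.from_quat(s["tcp_rot"]).as_matrix();M[:3,3]=s["eef_pos"]
    W=M@c["mount"];o=[]
    for u,v in uv:
        d=W[:3,:3]@np.linalg.solve(c["camera_matrix"],[u,v,1]);o.append((W[:3,3]+d*(z-W[2,3])/d[2])[:2])
    return np.array(o)
E
python3 - <<'E'
from h import *
np.set_printoptions(precision=4,suppress=True)
s=ctrl.get_state()
for uv,z in [([(146,233),(497,228)],.0305),([(5,335),(635,334)],.016)]:
    w=wback(uv,z,s);print(w,toRig(RIG,w))
# finger tip leading faces
print(wback([(222,303),(428,303)],.0223,s))
E
```

```text
[[ 0.4937 -0.0189]
 [ 0.4963 -0.1447]] [[-0.0652  0.0537]
 [-0.191   0.0518]]
[[ 0.4427  0.0548]
 [ 0.4448 -0.2178]] [[ 0.0088  0.1043]
 [-0.2638  0.1037]]
[[ 0.4618 -0.042 ]
 [ 0.4623 -0.1251]]
```

Call:
{"op": "move_arm", "data": {
  "commands": [0.1,0.3,0,0,0,0.3,0,0,0,0.2,0,0,0,0.1,0,0,0,0.1,0,0,0,0.1,0,0,0,0.1,0,0,0,0.1,0,0,0,0.1,0,0,0,0,0,0]
}}

```text
time: 6.6
eef_pos: [0.4915, -0.0823, 0.0329]
tcp_rot: [0.499, 0.501, -0.498, 0.502]
contact_force: [0.3, -0.1, 0.2]
opening: 0.704
```

Run:
```python
from h import *
s=ctrl.get_state();print(s["eef_pos"])
cv2.imwrite(f"pics/wrist3.png",ctrl.read_camera("wrist")[:,:,::-1])
```

```text
[ 0.49146232 -0.08229151  0.03293968]
```

View pics/wrist3.png

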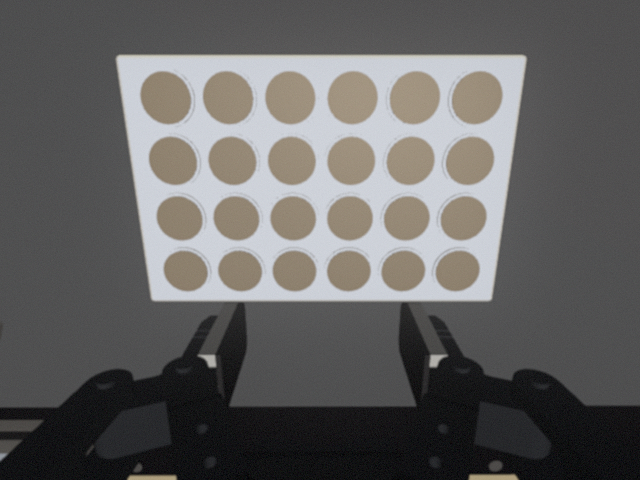

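Run:
```python
from h import *
np.set_printoptions(precision=4,suppress=True)
s=ctrl.get_state()
for uv,z in [([(152,300),(493,300),(526,57),(117,57)],.0305),([(30,408),(600,406)],.016)]:
    w=wback(uv,z,s);print(toRig(RIG,w))
```

```text
[[-0.0653  0.0441]
 [-0.1915  0.044 ]
 [-0.1907 -0.0383]
 [-0.0654 -0.0383]]
[[ 0.0039  0.1054]
 [-0.2536  0.1041]]
```

Call:
{"op": "move_arm", "data": {
  "commands": [0,0.08,0,0,0,0,0,0,0,-0.5,0,0,0,-0.5,0,0,-1,0,0,0,-1,0,0,0,0,0.8,1,0,0,0.8,1,0,0,0.8,1,0,0,0.8,1,0,0,0,0.3,0,0,0,0,0]
}}

```text
time: 8.15
eef_pos: [0.5474, -0.1892, 0.0824]
tcp_rot: [0.499, 0.502, -0.499, 0.501]
contact_force: [-1.5, -0.7, -0.1]
opening: 0.703
```

Call:
{"op": "move_arm", "data": {
  "commands": [0,0,0,-1,0,0,0,-1,0,0,0,-1,0,0,0,-1,0,0,0,-1,0,0,0,-1,0,0,0,-1,0,0,0,-1,0,0,0,-1,0,0,0,-1,0,0,0,-1,0,0,0,-1,0,0,0,-1,0,0,0,-1,0,0,0,-1,0,0,0,-1,0,0,0,-1,0,0,0,-1,0,0,0,0],
  "jaw": 40
}}

```text
time: 10.52
eef_pos: [0.5476, -0.1882, 0.0826]
tcp_rot: [-0.002, 0.707, 0.002, 0.707]
contact_force: [0.0, -0.3, -0.5]
opening: 0.466
```

Run:
```python
from h import *
np.set_printoptions(precision=4,suppress=True)
s=ctrl.get_state();print(s["eef_pos"],s["qpos"]);M=R.from_quat(s["tcp_rot"]).as_matrix();print(M)
print(toRig(RIG,s["eef_pos"][:2]), math.degrees(math.atan2(M[1,1],M[0,1])-RIG[2]))
for n in ["top","wrist"]:
    cv2.imwrite(f"pics/{n}4.png",ctrl.read_camera(n)[:,:,::-1])
a=cv2.imread("pics/top4.png")[180:320,140:400]
cv2.imwrite("pics/z4.png",cv2.convertScaleAbs(cv2.resize(a,(780,420),interpolation=cv2.INTER_CUBIC),alpha=1.8))
```

```text
[ 0.5476 -0.1882  0.0826] [-0.5062  0.2666  1.925   0.0002  0.9512 -0.5116]
[[-0.001  -0.0053  1.    ]
 [ 0.0007  1.      0.0053]
 [-1.      0.0007 -0.001 ]]
[-0.2348  0.0008] -0.027761190864831774
```

View pics/z4.png

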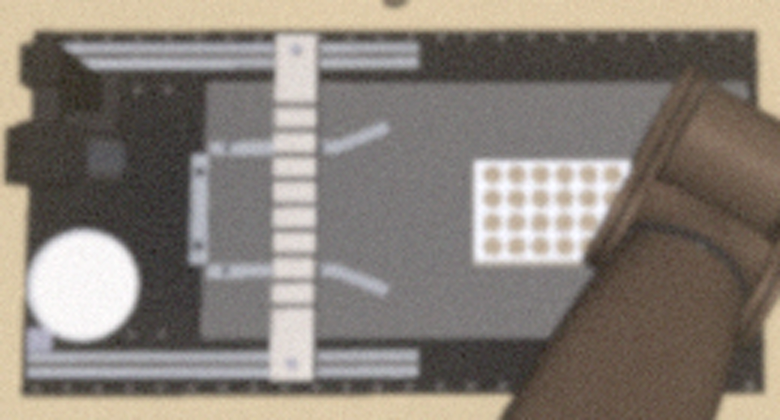

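View pics/wrist4.png

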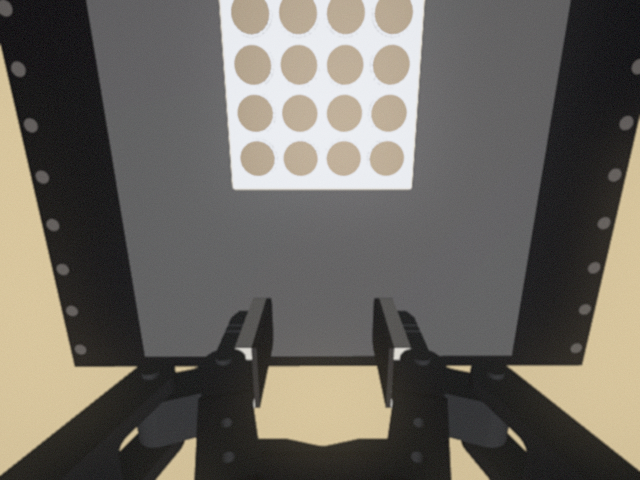

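Run:
```python
from h import *
np.set_printoptions(precision=4,suppress=True)
s=ctrl.get_state()
for uv,z in [([(233,189),(412,189),(220,2),(424,2)],.0305),([(118,188),(541,188),(145,356),(513,356)],.016)]:
    print(toRig(RIG,wback(uv,z,s)))
```

```text
[[-0.1906  0.0418]
 [-0.1906 -0.0413]
 [-0.1141  0.0417]
 [-0.1141 -0.0409]]
[[-0.1928  0.1027]
 [-0.1929 -0.1092]
 [-0.2906  0.1026]
 [-0.2906 -0.1096]]
```

Run:
```python
from h import *
np.set_printoptions(precision=2,suppress=True)
g=sum(cv2.imread(f"pics/top{i}.png").astype(float).sum(2) for i in (0,1,4))/9
g4=cv2.imread("pics/top4.png").astype(float).sum(2)/3
print("guide",[(v,round(x)) for v,x in zip(range(222,282),g[222:282,213:228].mean(1))])
print("plate",[(v,round(x)) for v,x in zip(range(228,274),g4[228:274,302:325].mean(1))])
print("bed",[(v,round(x)) for v,x in list(zip(range(202,214),g[202:214,240:275].mean(1)))+list(zip(range(285,299),g[285:299,240:275].mean(1)))])
rig=RIG
for x in (.12,-.12):
  for z in (.016,.024,.0305):
    print(x,z,proj(rigpts(rig,[(x,-.105,z),(x,-.053,z),(x,-.045,z),(x,-.04275,z),(x,0,z),(x,.04275,z),(x,.045,z),(x,.053,z),(x,.105,z)]))[:,1])
print(proj(rigpts(rig,[(-.12,0,.02),(.12,0,.02)])))
```

```text
guide [(222, 64), (223, 64), (224, 64), (225, 66), (226, 72), (227, 83), (228, 93), (229, 95), (230, 93), (231, 85), (232, 72), (233, 65), (234, 64), (235, 64), (236, 64), (237, 64), (238, 64), (239, 64), (240, 64), (241, 64), (242, 64), (243, 64), (244, 64), (245, 64), (246, 64), (247, 64), (248, 64), (249, 64), (250, 64), (251, 64), (252, 64), (253, 64), (254, 64), (255, 64), (256, 64), (257, 64), (258, 64), (259, 65), (260, 64), (261, 64), (262, 64), (263, 64), (264, 65), (265, 65), (266, 67), (267, 75), (268, 86), (269, 94), (270, 96), (271, 93), (272, 84), (273, 72), (274, 66), (275, 65), (276, 65), (277, 65), (278, 66), (279, 65), (280, 66), (281, 66)]
plate [(228, 68), (229, 69), (230, 68), (231, 69), (232, 80), (233, 104), (234, 124), (235, 124), (236, 114), (237, 108), (238, 107), (239, 111), (240, 120), (241, 129), (242, 132), (243, 124), (244, 115), (245, 108), (246, 107), (247, 111), (248, 120), (249, 129), (250, 131), (251, 124), (252, 114), (253, 109), (254, 107), (255, 111), (256, 119), (257, 128), (258, 131), (259, 123), (260, 114), (261, 108), (262, 107), (263, 111),
[... 201 characters left out ...]
, 74), (210, 74), (211, 73), (212, 73), (213, 71), (285, 73), (286, 73), (287, 73), (288, 73), (289, 73), (290, 73), (291, 71), (292, 64), (293, 54), (294, 48), (295, 54), (296, 70), (297, 87), (298, 96)]
0.12 0.016 [207.17 228.02 231.25 232.16 249.49 266.98 267.9  271.19 292.7 ]
0.12 0.024 [206.57 227.54 230.78 231.7  249.14 266.72 267.65 270.96 292.59]
0.12 0.0305 [206.07 227.14 230.4  231.32 248.84 266.51 267.44 270.77 292.5 ]
-0.12 0.016 [207.16 227.99 231.22 232.12 249.44 266.91 267.83 271.12 292.6 ]
-0.12 0.024 [206.56 227.51 230.75 231.67 249.09 266.65 267.58 270.89 292.5 ]
-0.12 0.0305 [206.07 227.12 230.37 231.29 248.79 266.44 267.37 270.7  292.41]
[[320.3  249.27]
 [221.74 249.32]]
```

Call:
{"op": "move_arm", "data": {
  "commands": [1,0,0,0,1,0,0,0,0,0.4,0,0,0,0.4,0,0,0,0.2,0,0,0,0.15,0,0,0,0.15,0,0,0,0.2,0.01,0,0,0.2,0.01,0,0,0.2,0.01,0,0,0.2,0.01,0,0,0.2,0.01,0,0,0.2,0.01,0,0,0.2,0.01,0,0,0.2,0.01,0,0,0.2,0.01,0,0,0.2,0.01,0,0,0,0,0]
}}

```text
time: 12.88
eef_pos: [0.5503, -0.1059, 0.0325]
tcp_rot: [-0.002, 0.707, 0.002, 0.707]
contact_force: [-0.4, -0.2, 0.1]
opening: 0.474
```

Run:
```python
from h import *
np.set_printoptions(precision=4,suppress=True)
s=ctrl.get_state();print(s["eef_pos"],toRig(RIG,s["eef_pos"][:2]))
for n in ["top","wrist"]:
    cv2.imwrite(f"pics/{n}5.png",ctrl.read_camera(n)[:,:,::-1])
a=cv2.imread("pics/top5.png")[180:320,140:400]
cv2.imwrite("pics/z5.png",cv2.convertScaleAbs(cv2.resize(a,(780,420),interpolation=cv2.INTER_CUBIC),alpha=1.8))
```

```text
[ 0.5503 -0.1059  0.0325] [-0.1525 -0.0024]
```

View pics/z5.png

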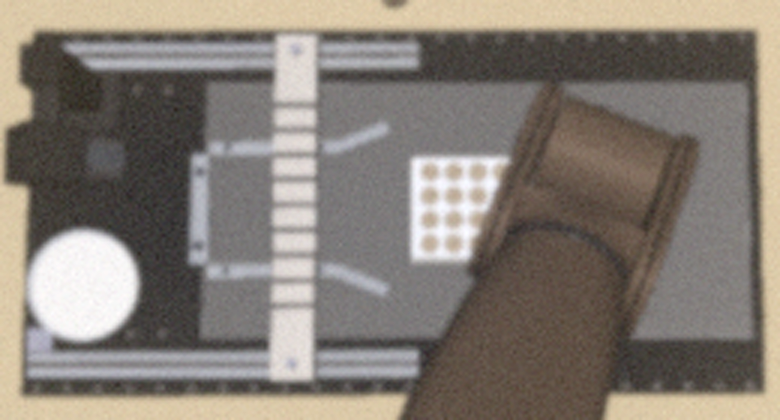

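View pics/wrist5.png

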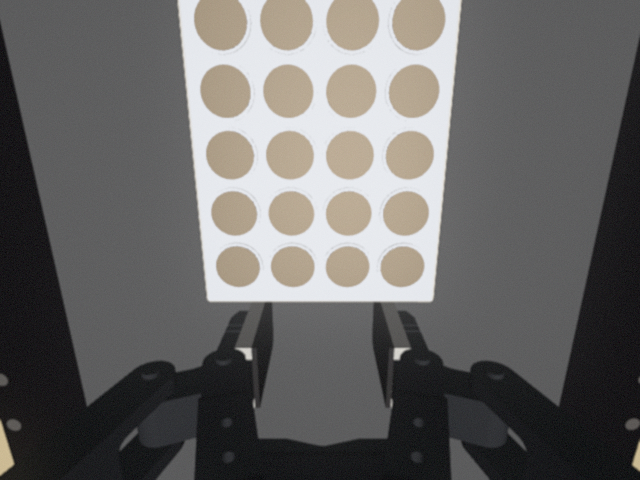

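The plate is centred on the guides (zoom rows 156–263, guides' mid row ~209.5) and square to the fingers (tail edge at row 301 on both sides). I'll push on into the mouth.

Call:
{"op": "move_arm", "data": {
  "commands": [0,0.15,0,0,0,0.15,0,0,0,0.15,0,0,0,0.15,0,0,0,0.15,0,0,0,0.15,0,0,0,0.15,0,0,0,0.15,0,0,0,0.15,0,0,0,0.15,0,0,0,0.15,0,0,0,0.15,0,0,0,0.15,0,0,0,0.15,0,0,0,0.15,0,0,0,0.15,0,0,0,0.1,0,0,0,0.1,0,0]
}}

```text
time: 15.22
eef_pos: [0.5503, -0.0417, 0.0328]
tcp_rot: [-0.002, 0.707, 0.002, 0.707]
contact_force: [-0.2, -1.1, -0.3]
opening: 0.465
```

Run:
```python
from h import *
np.set_printoptions(precision=4,suppress=True)
s=ctrl.get_state();print(s["eef_pos"],toRig(RIG,s["eef_pos"][:2]))
for n in ["top","wrist"]:
    cv2.imwrite(f"pics/{n}6.png",ctrl.read_camera(n)[:,:,::-1])
a=cv2.imread("pics/top6.png")[180:320,140:400]
cv2.imwrite("pics/z6.png",cv2.convertScaleAbs(cv2.resize(a,(780,420),interpolation=cv2.INTER_CUBIC),alpha=1.8))
```

```text
[ 0.5503 -0.0417  0.0328] [-0.0883 -0.0028]
```

View pics/z6.png

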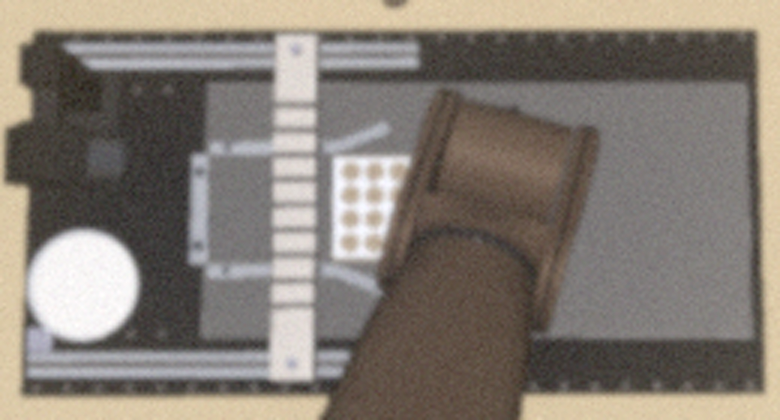

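View pics/wrist6.png

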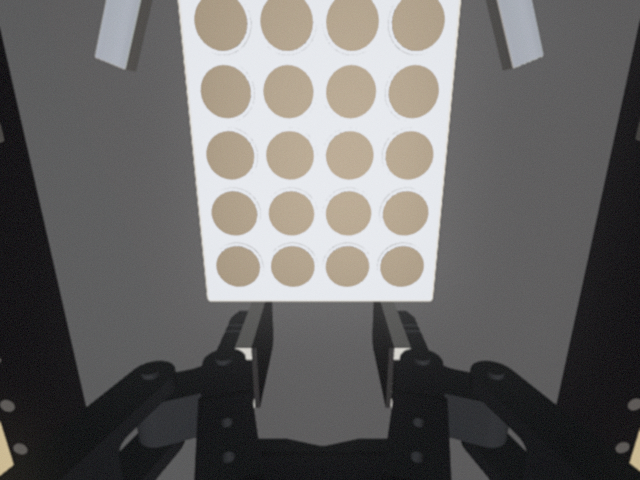

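Flare tips in the wrist view (columns 128 and 510) are symmetric about the plate (mid column 320), and the nose is just short of the bar. Continuing.

Call:
{"op": "move_arm", "data": {
  "commands": [0,0.15,0,0,0,0.15,0,0,0,0.15,0,0,0,0.15,0,0,0,0.15,0,0,0,0.15,0,0,0,0.15,0,0,0,0.15,0,0,0,0.15,0,0,0,0.15,0,0,0,0,0,0]
}}

```text
time: 16.7
eef_pos: [0.55, -0.0038, 0.0328]
tcp_rot: [-0.002, 0.707, 0.002, 0.707]
contact_force: [-0.4, -0.2, 0.1]
opening: 0.467
```

Run:
```python
from h import *
np.set_printoptions(precision=4,suppress=True)
s=ctrl.get_state();print(s["eef_pos"],toRig(RIG,s["eef_pos"][:2]))
for n in ["wrist","scene"]:
    cv2.imwrite(f"pics/{n}7.png",ctrl.read_camera(n)[:,:,::-1])
```

```text
[ 0.55   -0.0038  0.0328] [-0.0505 -0.0027]
```

View pics/wrist7.png

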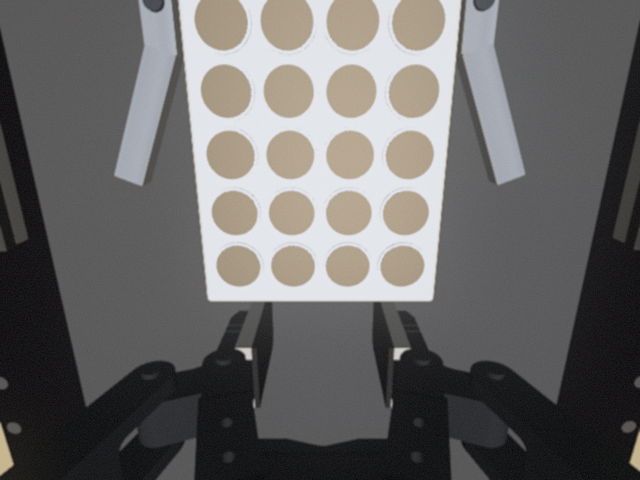

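View pics/scene7.png

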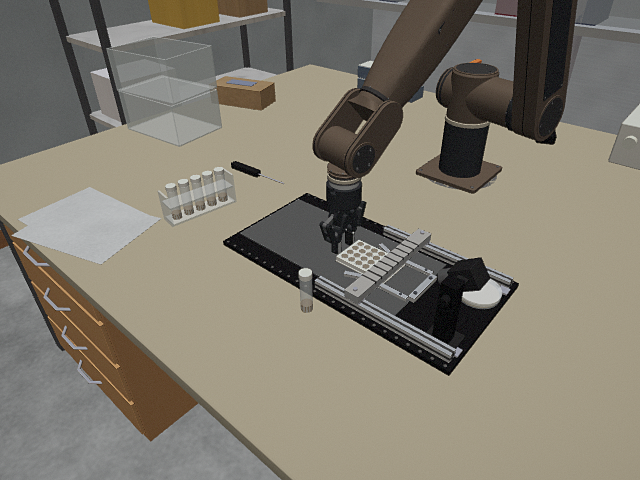

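The plate is centred between the guides, nose about 90 mm along, with small forces.

Call:
{"op": "move_arm", "data": {
  "commands": [0,0.15,0,0,0,0.15,0,0,0,0.15,0,0,0,0.15,0,0,0,0.15,0,0,0,0.15,0,0,0,0.15,0,0,0,0.15,0,0,0,0.15,0,0,0,0.15,0,0,0,0.15,0,0,0,0.15,0,0,0,0.1,0,0,0,0.1,0,0,0,0,0,0]
}}

```text
time: 18.68
eef_pos: [0.5498, 0.0459, 0.0329]
tcp_rot: [-0.002, 0.707, 0.002, 0.707]
contact_force: [0.1, 1.2, 0.6]
opening: 0.469
```

Run:
```python
from h import *
np.set_printoptions(precision=4,suppress=True)
s=ctrl.get_state();print(s["eef_pos"],toRig(RIG,s["eef_pos"][:2]))
for n in ["top","wrist"]:
    cv2.imwrite(f"pics/{n}8.png",ctrl.read_camera(n)[:,:,::-1])
a=cv2.imread("pics/top8.png")[180:320,140:400]
cv2.imwrite("pics/z8.png",cv2.convertScaleAbs(cv2.resize(a,(780,420),interpolation=cv2.INTER_CUBIC),alpha=1.8))
```

```text
[0.5498 0.0459 0.0329] [-0.0007 -0.0028]
```

View pics/z8.png

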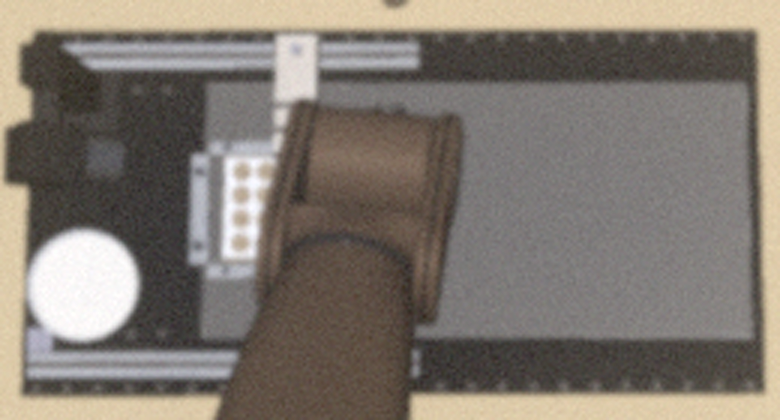

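View pics/wrist8.png

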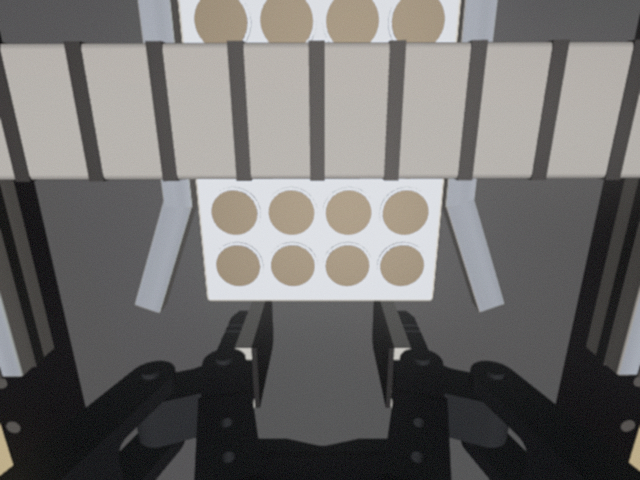

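The plate nose is at zoom column 222 and the stop face at about 208, so roughly 10 mm remain. I'll creep forward and watch the force.

Call:
{"op": "move_arm", "data": {
  "commands": [0,0.06,0,0,0,0.06,0,0,0,0.06,0,0,0,0.06,0,0,0,0.04,0,0,0,0.04,0,0,0,0,0,0]
}}

```text
time: 19.65
eef_pos: [0.5498, 0.0538, 0.0329]
tcp_rot: [-0.002, 0.707, 0.002, 0.707]
contact_force: [0.1, -0.7, 0.4]
opening: 0.469
```

Call:
{"op": "move_arm", "data": {
  "commands": [0,0.03,0,0,0,0.03,0,0,0,0,0,0]
}}

```text
time: 20.02
eef_pos: [0.5498, 0.0552, 0.0329]
tcp_rot: [-0.002, 0.707, 0.002, 0.707]
contact_force: [-0.2, -1.4, 0.6]
opening: 0.469
```

Run:
```python
from h import *
np.set_printoptions(precision=4,suppress=True)
s=ctrl.get_state();print(s["eef_pos"],toRig(RIG,s["eef_pos"][:2]),s["contact_force"])
g=0
for n in ["top","wrist"]:
    cv2.imwrite(f"pics/{n}9.png",ctrl.read_camera(n)[:,:,::-1])
a=cv2.imread("pics/top9.png")[215:285,190:260]
cv2.imwrite("pics/z9.png",cv2.convertScaleAbs(cv2.resize(a,(560,560),interpolation=cv2.INTER_CUBIC),alpha=1.8))
```

```text
[0.5498 0.0552 0.0329] [ 0.0086 -0.0028] [-0.2075 -1.4242  0.6268]
```

View pics/z9.png

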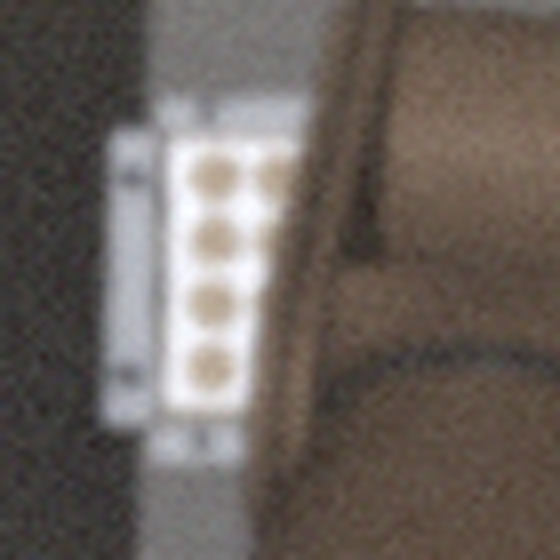

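View pics/wrist9.png

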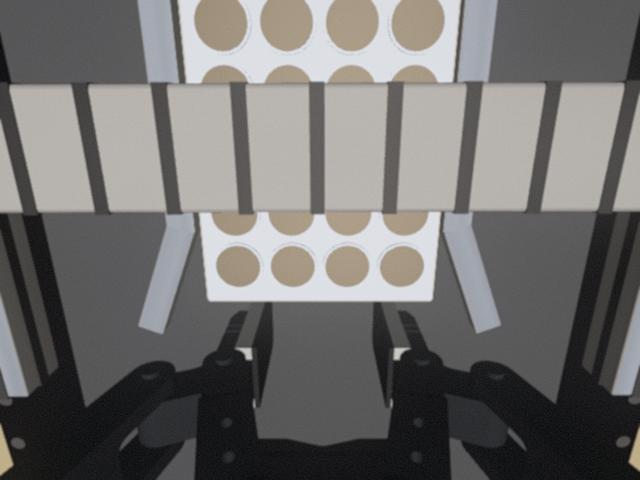

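A thin gap of about 1 px (~2 mm) remains between the stop (column 157) and the nose (column 166). Continuing in small steps.

Call:
{"op": "move_arm", "data": {
  "commands": [0,0.03,0,0,0,0.03,0,0,0,0,0,0]
}}

```text
time: 20.5
eef_pos: [0.5498, 0.0567, 0.0329]
tcp_rot: [-0.002, 0.707, 0.002, 0.707]
contact_force: [0.3, -2.0, 2.4]
opening: 0.469
```

Call:
{"op": "move_arm", "data": {
  "commands": [0,0.03,0,0,0,0,0,0]
}}

```text
time: 20.75
eef_pos: [0.5498, 0.0575, 0.0329]
tcp_rot: [-0.002, 0.707, 0.002, 0.707]
contact_force: [0.4, -1.6, 1.5]
opening: 0.467
```

Call:
{"op": "move_arm", "data": {
  "commands": [0,0.03,0,0,0,0,0,0]
}}

```text
time: 21.0
eef_pos: [0.5498, 0.0582, 0.0329]
tcp_rot: [-0.002, 0.707, 0.002, 0.707]
contact_force: [0.6, -2.2, 1.7]
opening: 0.469
```

Call:
{"op": "move_arm", "data": {
  "commands": [0,0.03,0,0,0,0,0,0]
}}

```text
time: 21.25
eef_pos: [0.5499, 0.0583, 0.0329]
tcp_rot: [-0.003, 0.707, 0.002, 0.707]
contact_force: [-0.6, -5.3, 2.4]
opening: 0.466
```

Call:
{"op": "move_arm", "data": {
  "commands": [0,0.03,0,0,0,0,0,0]
}}

```text
time: 21.5
eef_pos: [0.5501, 0.0584, 0.0329]
tcp_rot: [-0.003, 0.707, 0.001, 0.707]
contact_force: [0.2, -7.5, 0.8]
opening: 0.467
```

Run:
```python
from h import *
np.set_printoptions(precision=4,suppress=True)
s=ctrl.get_state();print(s["eef_pos"],toRig(RIG,s["eef_pos"][:2]),s["contact_force"])
cv2.imwrite(f"pics/top10.png",ctrl.read_camera("top")[:,:,::-1])
a=cv2.imread("pics/top10.png")[215:285,190:260]
cv2.imwrite("pics/z10.png",cv2.convertScaleAbs(cv2.resize(a,(560,560),interpolation=cv2.INTER_CUBIC),alpha=1.8))
```

```text
[0.5501 0.0584 0.0329] [ 0.0117 -0.0031] [ 0.2146 -7.4795  0.8165]
```

View pics/z10.png

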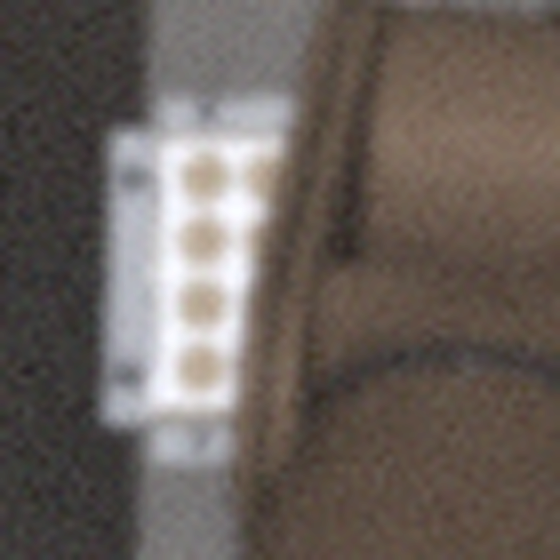

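The force rises while the TCP stands still, and the gap to the stop is closed: the plate is seated. One small squaring nudge, then straight back.

Call:
{"op": "move_arm", "data": {
  "commands": [0,0.03,0,0,0,0,0,0,0,-0.1,0,0,0,-0.2,0,0,0,-0.5,0,0,0,-0.8,0,0,0,-1,0,0,0,-1,0,0,0,-1,0,0,-1,-1,0,0,-1,-1,0,0,-1,-1,0,0,-1,-1,0,0,0,0,0,0,0,0,0,0]
}}

```text
time: 23.42
eef_pos: [0.55, -0.1545, 0.1318]
tcp_rot: [-0.001, 0.708, 0.002, 0.707]
contact_force: [0.2, 0.6, -0.6]
opening: 0.465
```

Run:
```python
from h import *
s=ctrl.get_state();print(s["eef_pos"],s["contact_force"],abs(s["dq"]).max())
for n in ["top","wrist","scene"]:
    cv2.imwrite(f"pics/{n}11.png",ctrl.read_camera(n)[:,:,::-1])
a=cv2.imread("pics/top11.png")[215:285,190:290]
cv2.imwrite("pics/z11.png",cv2.convertScaleAbs(cv2.resize(a,(800,560),interpolation=cv2.INTER_CUBIC),alpha=1.8))
```

```text
[ 0.55001748 -0.15448202  0.13178532] [ 0.21126858  0.57693442 -0.5924843 ] 0.020854262617931017
```

View pics/z11.png

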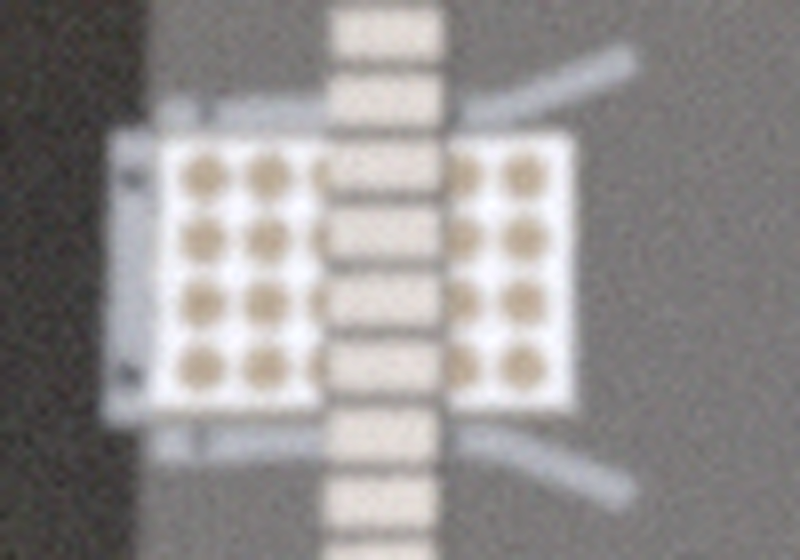

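View pics/wrist11.png

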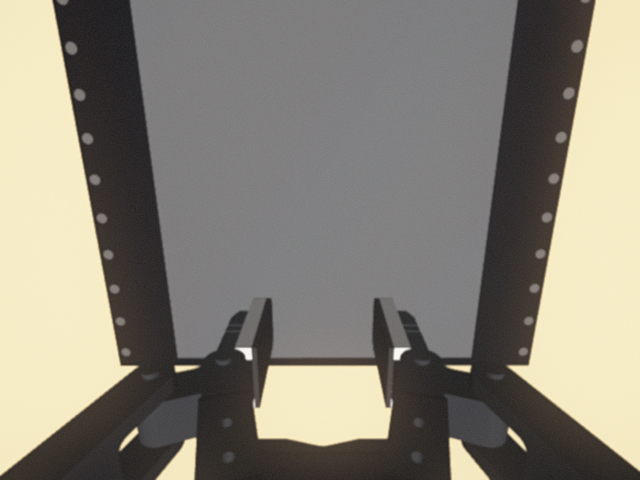

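View pics/scene11.png

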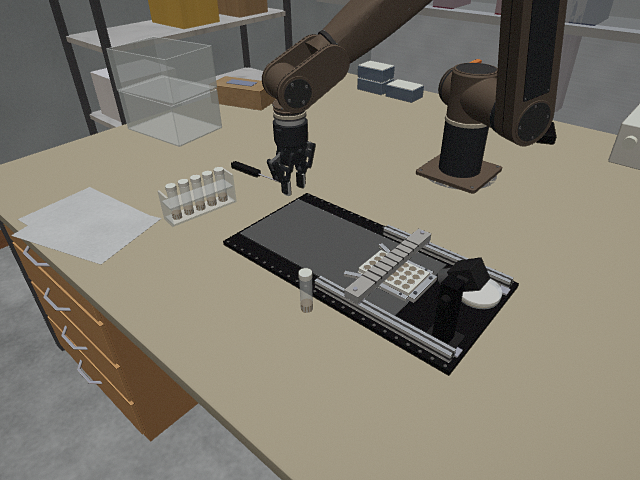

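The plate sits against the stop (zoom column ~157, no gap), centred between the guides and square. The arm is clear and the bystanders have not moved.

```bash
python3 -c "
from plant import ctrl
print(ctrl.sign_off())"
```

```text
the job is handed in; nothing more can be done
None
```

The plate is home against the end stop, flat and between the guide strips, and I handed the job in at about 23.6 s. I got no verdict back.

**What I did:** I nudged the plate about 12 mm sideways from its long side. I then pushed it by the tail with both fingertips, in between the guides and under the light bar. After it seated I backed the arm away and up.

**Last checks:**
- **Contact with the stop:** the force rose to about 7.5 N while the tool stood still. The last top picture shows no gap at the stop, with the plate centred and square by eye.
- **Light bar:** I saw no sign of contact. No force reading during the pushes was above about 3 N until the plate met the stop.
- **Bystanders:** the vials, dish and hex driver look unmoved in the last scene picture. I did not measure them.
- **Disagreement:** after the sideways nudge, the cameras put the plate 0 to 4 mm off the guides' centre line. I took about 2.5 mm and corrected for that on the way in; later pictures showed it centred.

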